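Check bearings under the measuring microscope

TASK

Goods-in check: lay every bearing from the rubber mat flat in the seat of its own size on the microscope's stage and swing the clear cover fully shut over them. Then slide the stage to bring the bearings one after the other, from the smallest to the largest, centred under the lens and let each stand still there for two seconds, and finally draw the stage out towards you to its front stop, cover still shut. Do not bump the microscope or disturb the other things on the bench.

Things in the scene. Friction and masses are not known exactly. Their poses are not given: they have to be found in the camera images.
- bearing_s: the smallest of four sizes of black-sealed steel ball bearing, a squat ring 35 mm outside diameter, 11 mm high; starts lying flat on the rubber mat (3 mm thick) on the left of the bench, or is absent (None). Origin: centre of its underside, z up. It is gripped across its outside.
- bearing_m: the second smallest of four sizes of black-sealed steel ball bearing, a squat ring 40 mm outside diameter, 12 mm high; starts lying flat on the rubber mat (3 mm thick) on the left of the bench, or is absent (None). Origin: centre of its underside, z up. It is gripped across its outside.
- bearing_l: the second largest of four sizes of black-sealed steel ball bearing, a squat ring 47 mm outside diameter, 14 mm high; starts lying flat on the rubber mat (3 mm thick) on the left of the bench, or is absent (None). Origin: centre of its underside, z up. It is gripped across its outside.
- bearing_xl: the largest of four sizes of black-sealed steel ball bearing, a squat ring 52 mm outside diameter, 15 mm high; starts lying flat on the rubber mat (3 mm thick) on the left of the bench, or is absent (None). Origin: centre of its underside, z up. It is gripped across its outside.
- lens (a point): centre of the microscope lens's tapered nose (18 mm wide at its tip, 42 mm barrel above it, then a horizontal arm to a column on the far side), about 167 mm above the bench; fixed, looks straight down. Site axes are the microscope's: x along the lower slide, away from the robot when the microscope is not turned, y to the left, z up.
- seat_s (a point): centre of the floor of the round seat for the smallest bearing in the nest (the dark grey plate 116 mm along x by 172 mm along y that the stage carries): seat 38 mm across, 4 mm deep with a 1.5 mm chamfer, floor 86 mm above the bench. The nest's flat top is 90 mm above the bench; all bearings, seated, stand 7 mm proud of it. The four seats are a 2 by 2 pattern, 58 mm apart along x and 70 mm along y. Axes as lens.
- seat_m (a point): centre of the floor of the round seat for the second smallest bearing in the nest (the dark grey plate 116 mm along x by 172 mm along y that the stage carries): seat 43 mm across, 5 mm deep with a 1.5 mm chamfer, floor 85 mm above the bench. The nest's flat top is 90 mm above the bench; all bearings, seated, stand 7 mm proud of it. The four seats are a 2 by 2 pattern, 58 mm apart along x and 70 mm along y. Axes as lens.
- seat_l (a point): centre of the floor of the round seat for the second largest bearing in the nest (the dark grey plate 116 mm along x by 172 mm along y that the stage carries): seat 50 mm across, 7 mm deep with a 1.5 mm chamfer, floor 83 mm above the bench. The nest's flat top is 90 mm above the bench; all bearings, seated, stand 7 mm proud of it. The four seats are a 2 by 2 pattern, 58 mm apart along x and 70 mm along y. Axes as lens.
- seat_xl (a point): centre of the floor of the round seat for the largest bearing in the nest (the dark grey plate 116 mm along x by 172 mm along y that the stage carries): seat 55 mm across, 8 mm deep with a 1.5 mm chamfer, floor 82 mm above the bench. The nest's flat top is 90 mm above the bench; all bearings, seated, stand 7 mm proud of it. The four seats are a 2 by 2 pattern, 58 mm apart along x and 70 mm along y. Axes as lens.
- slide_x (a joint): lower slide of the stage, m: -0.13 at its front stop (nest drawn out towards the robot, clear of the lens), +0.05 at its far stop; at 0 (with slide_y 0) the middle of the nest is under the lens. Positive moves along the x axis of lens. Runs freely with about 2 N of friction and stays where it is left.
- slide_y (a joint): upper slide of the stage, m: -0.045 to +0.045, positive along the y axis of lens; 0 in the middle. About 2 N of friction, stays where it is left.
- grip (a point): upright black plastic hand grip that moves the stage on both slides: a round post 22 mm in diameter, its black part from 98 to 140 mm above the bench, on a bracket at the nest's near side, 120 mm in front (-x) of the nest's middle. The point is on its axis 122 mm above the bench; axes as lens.
- cover (a joint): hinge of the clear hold-down cover (a 5 mm plate 114 x 160 mm with a round window over each seat), rad: 0 fully shut (level, 1.5 mm above seated bearings; a bearing that is not down in its seat keeps it from shutting), 2.8 fully open. The hinge runs along x on the nest's right (-y) side, is stiff, and holds the cover at any angle (2 to 3 N at the handle moves it). It starts open, leaning over to the right at 2.25 to 2.6.
- cover_handle (a point): middle of the cover's handle: a steel bar 10 mm in diameter, 84 mm long, parallel to the hinge, carried on two arms at the cover's free edge with a 28 mm open gap between bar and cover. It lies 197 mm from the hinge line, at the hinge's own height (101 mm above the bench) when shut, on the nest's left side; open, it stands up on the right. The bar can turn between the fingers. x axis along the bar, y axis from the hinge to the bar.
- cover_hinge (a point): point on the hinge line at the middle of the cover, 101 mm above the bench; x axis along the hinge.
- mat: blue-grey rubber mat 250 x 250 x 3 mm, fixed to the bench, that the bearings start on. Origin: centre of its underside.
- caliper: digital caliper lying flat, 190 x 62 x 12 mm, a bystander; origin under its middle
- carton_a: small cardboard box 58 x 58 x 22 mm, a bystander; origin under its middle
- carton_b: cardboard box 70 x 70 x 30 mm, a bystander; origin under its middle
- driver: screwdriver 200 mm long with a 26 mm black handle, a bystander; origin under its middle
- scope: the fixed column, arm, camera and lens of the microscope; origin on the bench straight below the lens, axes as lens. The column (48 mm) stands 153 mm behind the lens; the arm's underside is 245 mm above the bench, the camera's top about 345 mm. It must not be bumped.

How it is judged:
By the outcome, as a careful person would: the job done as asked, in the order asked, and still so for the second after the job is handed in, with the robot touching nothing.
Of bearing_s, bearing_m, bearing_l, bearing_xl only 2 to 4 are there at a start; the rules pass over those that are not, and their reading is None.
At some moment in a run one of bearing_s, bearing_m, bearing_l, bearing_xl may be knocked a few centimetres aside while the robot is not near it.
It also fails if it takes over 210 s, if anything falls off the work surface, if the arm or the gripper's body presses on something with over 40 N, if the wrist force passes 120 N, or if a joint passes its speed limit or range.

ROBOT

A 6-joint arm with a two-finger parallel gripper is mounted at the origin on the work surface. World frame = base frame: x ahead of the robot, y to its left, z up, the work surface at z = 0. Lengths are in m, angles in rad, forces in N, time in s.
With the tool pointing down it reaches from about 0.275 to 1 m from the base axis. Payload 8.4 kg.
Tool frame: the origin (TCP) lies on the centre line of the jaws, within the pads' length; the fingertips stand 17 mm ahead of it and the grasp point (between the pads) lies 2 mm behind it (bot.tcp_to_tips is the z of the fingertips in the tool frame, in m); z points along the fingers, y is the line along which they close (so a half turn about z gives the same grasp; the last joint's range is limited). The gripper opens to 85 mm and grips with 20 to 120 N. Pads are 22 mm wide; open, the fingers measure 114 mm over their backs; the gripper's body (76 mm by 85 mm) begins 54 mm behind the grasp point. The pads swing forward as they close: fully open they stand 13 mm farther back than shut.
Start: joints at [1.117, 0.353, 1.633, -0, 1.155, -0.002], TCP at [0.273, 0.562, 0.248] pointing down, gripper open.
Joint ranges: [-2.63, 2.63], [-0.92, 2.1], [0.06, 2.66], [-1.3, 4.44], [0, 2.69], [-3.02, 3.02]. Speed limits (rad/s): [2.22, 2.22, 2.79, 3.14, 3.14, 3.14].

INTERFACE

Orientations are given as a unit quaternion [x, y, z, w].
In Python, from workcell import bot, hand, kinematics, get_obs, vision, hand_in gives the robot as it stands. The module is installed in compiled form; this text tells all that it offers. Calls block until the motion is done:
- bot.reach(position, orientation): joint-space move of the TCP to a pose.
- bot.servo_line(position, ori=None, velocity=0.15): straight line of the TCP; ori=None keeps the orientation; velocity is the mean speed in m/s.
- bot.goto_joints(angles): joint-space move.
- hand.move_gripper(opening, strength=None): finger opening in m; strength is the grip in N (None keeps the last); returns when the fingers have stopped.
- bot.dwell(seconds).
- kinematics.solve_ik(position, orientation): joint angles nearest the present ones, or None.
- get_obs(): the state.
- vision.read_camera(name): name is "scene" or "top" or "wrist"; returns a dict with "frame" (384x512x3 uint8, red, green, blue), "intrinsics" (3x3 intrinsics, pixels), "view" (4x4, takes a point from world to camera coordinates). Camera axes: x right, y down, z forward; pixel columns grow to the right and rows downward; lengths in m; the calibration is good to about 2 mm. The wrist camera is an equidistant fisheye: a pixel r from the principal point sees the ray r / f radians off the axis. A picture is of the moment at which its call begins. There is no depth.
A pose or a line that the arm cannot do raises bot.IKError and nothing moves.
- hand_in(): hands the job in; it is judged then, once.
The state is a dict: "time_s": time; "joint_pos": joint angles; "joint_vel": joint speeds; "joint_efforts": joint torques, N m; "position": TCP position; "orientation": TCP orientation; "wrist_force": force on the tool from outside, world axes, zero at the start; "ft_torque": the same for the moment, N m; "gripper_width": finger opening in m; "grip_force": force on a finger pad.
Only numpy, scipy, OpenCV 4.12 (cv2) and the standard library are available. Lean on these libraries where they do the work, as an engineer would, in place of code of your own. Each camera call takes 0.05 s, during which the arm holds its last target. There are 200 camera calls.

## Working session

There is one attempt and no reset: what is moved stays moved. The work goes in short steps, each a Python script; the robot and the scene stay as the last script left them, time stands still between calls to the robot, and variables do not carry over. Pictures are saved under pics/ and viewed, at most 19 in all, crops included, and the job is handed in when it is done.

```bash
mkdir -p pics; ls
cat > h.py <<'E'
import numpy as np, cv2
from workcell import bot, hand, kinematics, get_obs, vision, hand_in
def shot(cam,name=None):
    d=vision.read_camera(cam)
    if name: cv2.imwrite(f'pics/{name}.png',cv2.cvtColor(d['frame'],cv2.COLOR_RGB2BGR))
    return d
def ray(d,uv):
    K=np.array(d['intrinsics']);V=np.array(d['view']);
    return K,V
def cast(d,uv,z,fish=False):
    K=np.array(d['intrinsics']);V=np.array(d['view'])
    x=(uv[0]-K[0,2])/K[0,0];y=(uv[1]-K[1,2])/K[1,1]
    if fish:
        r=np.hypot(x,y);s=np.sin(r)/r if r>1e-9 else 1.;c=np.array([x*s,y*s,np.cos(r)])
    else: c=np.array([x,y,1.])
    R=V[:3,:3];o=-R.T@V[:3,3];w=R.T@c
    return o+w*(z-o[2])/w[2]
def proj(d,p,fish=False):
    K=np.array(d['intrinsics']);V=np.array(d['view']);c=V[:3,:3]@np.array(p)+V[:3,3]
    if fish:
        n=np.hypot(c[0],c[1]);t=np.arctan2(n,c[2]);c=np.array([c[0]/n*t,c[1]/n*t,1])
    return (K@(c/c[2]))[:2]
E
python3 - <<'E'
from h import *
for c in ('top','scene'):
    d=shot(c,c+'0');print(c,d['intrinsics'],np.array(d['view']).round(3))
print(get_obs())
E
```

```text
pics
top [[477.66660224   0.         252.87211921]
 [  0.         477.66660224 196.15011556]
 [  0.           0.           1.        ]] [[-0.018 -1.    -0.003 -0.01 ]
 [-0.986  0.018 -0.167  0.562]
 [ 0.167 -0.    -0.986  1.185]
 [ 0.     0.     0.     1.   ]]
scene [[494.86798855   0.         255.61572959]
 [  0.         494.86798855 190.12162382]
 [  0.           0.           1.        ]] [[ 0.903  0.43  -0.012 -0.468]
 [ 0.284 -0.618 -0.733 -0.067]
 [-0.323  0.658 -0.68   1.63 ]
 [ 0.     0.     0.     1.   ]]
{'time_s': 0.1, 'joint_pos': array([ 1.11659891e+00,  3.53591258e-01,  1.63400604e+00,  1.79802328e-05,
        1.15519789e+00, -2.39738931e-03]), 'joint_vel': array([-2.32330355e-03, -1.27501782e-04, -1.82388058e-03,  5.40521776e-05,
        1.42230495e-03,  4.00217186e-04]), 'joint_efforts': array([-6.65475363e-04, -6.06366706e+01, -3.42814600e+01, -3.37054416e-05,
        4.24388636e-03,  1.08982954e-05]), 'position': array([0.27269521, 0.56195524, 0.247652  ]), 'orientation': array([ 2.23987101e-01,  9.74591923e-01, -5.83804643e-04, -1.44087604e-04]), 'wrist_force': array([-0.67718437, -0.01777292, -0.53909627]), 'ft_torque': array([ 0.01568862, -0.02678132, -0.02198372]), 'grip_force': 0.0, 'gripper_width': 0.08516061952797607}
```

View pics/top0.png

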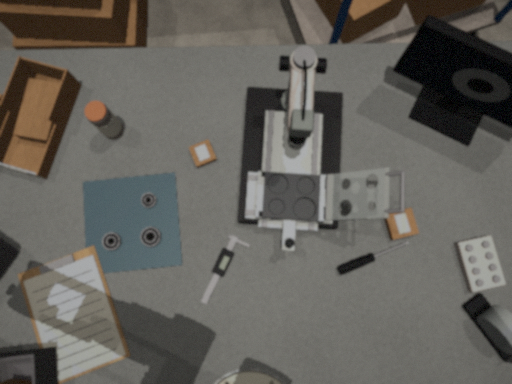

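View pics/scene0.png

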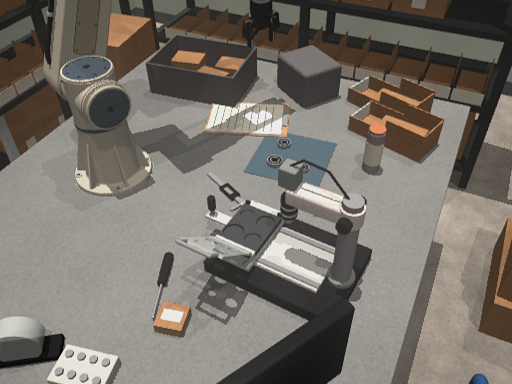

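Top view: three bearings on the mat at (148,199), (150,236) and (110,240). The nest is near (291,197), the grip top is at (289,243), and the cover is open to the right. The caliper lies at (223,265). Next I'll cast these to positions and take wrist views.

Run:
```python
from h import *
d=shot('top')
for n,uv,z in [('b1',(148,199),.014),('b2',(150,236),.014),('b3',(110,240),.014),('nest',(291,197),.09),('grip',(289,243),.14),('carton',(203,153),.022),('carb',(402,224),.03)]: print(n,cast(d,uv,z).round(3))
bot.reach([0.40,0.30,0.36],[0,1,0,0]) if False else None
q=get_obs()['orientation']
def look(p,o,name):
    bot.reach(p,o); bot.dwell(.2); d=shot('wrist',name); V=np.array(d['view']); print(name,(-V[:3,:3].T@V[:3,3]).round(3),V[:3,:3].round(2).tolist(),get_obs()['position'],get_obs()['joint_pos'].round(2))
    print(d['intrinsics'])
look([0.45,0.36,0.22],[0,1,0,0],'wmat')
look([0.47,0.0,0.38],[0,1,0,0],'wnest')
```

```text
b1 [0.565 0.258 0.014]
b2 [0.467 0.25  0.014]
b3 [0.458 0.355 0.014]
nest [ 0.551 -0.115  0.09 ]
grip [ 0.434 -0.103  0.14 ]
carton [0.686 0.111 0.022]
carb [ 0.485 -0.405  0.03 ]
wmat [0.381 0.361 0.345] [[-0.0, 1.0, 0.0], [0.96, 0.0, 0.26], [0.26, 0.0, -0.96]] [0.44952766 0.36086184 0.22009057] [ 0.67  0.31  1.77  0.    1.07 -0.9 ]
[[297.31863964   0.         260.67121425]
 [  0.         297.31863964 189.3662466 ]
 [  0.           0.           1.        ]]
wnest [0.402 0.    0.505] [[-0.0, 1.0, 0.0], [0.96, 0.0, 0.26], [0.26, 0.0, -0.96]] [0.47007247 0.00061361 0.37960443] [-0.   -0.    1.78  0.    1.37 -1.57]
[[297.31863964   0.         260.67121425]
 [  0.         297.31863964 189.3662466 ]
 [  0.           0.           1.        ]]
```

Run:
```python
import cv2,numpy as np
a=cv2.imread('pics/wmat.png');b=cv2.imread('pics/wnest.png')
# one sheet
cv2.imwrite('pics/sheet.png',cv2.resize(np.hstack([a]),(800,600),interpolation=cv2.INTER_CUBIC))
cv2.imwrite('pics/wnest2.png',cv2.resize(b,(800,600),interpolation=cv2.INTER_CUBIC))
```

```text
(no output)
```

View pics/sheet.png

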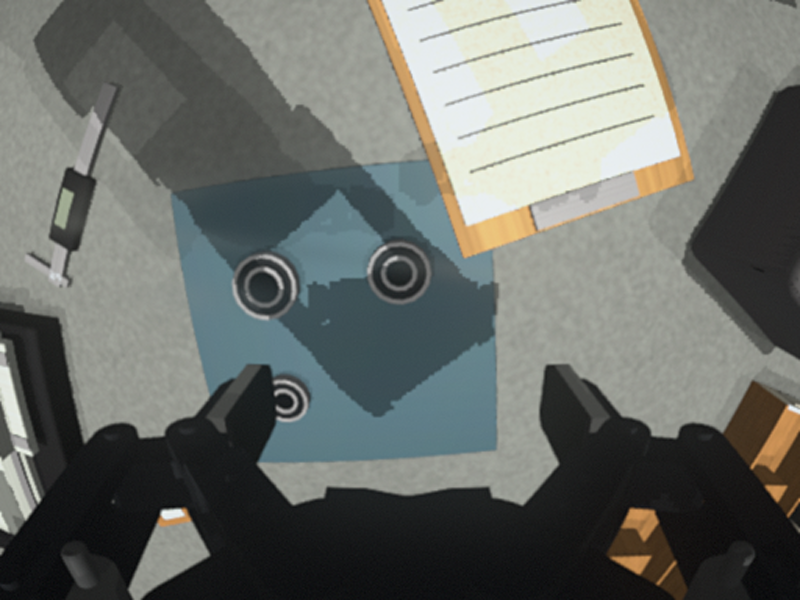

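View pics/wnest2.png

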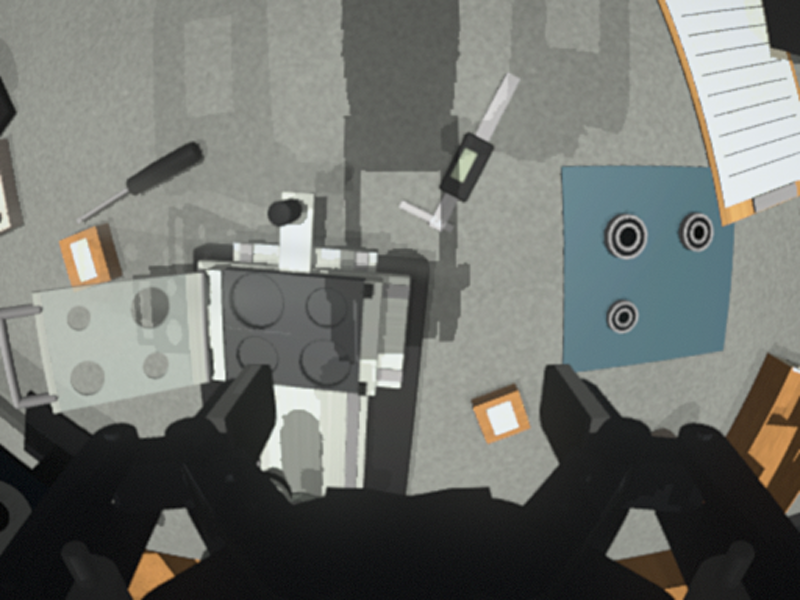

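Wrist views: three bearings, b1 at about (290,398), b2 at (265,286) and b3 at (399,272) in the mat view. In the nest view, the largest seat is near-right at (257,300), another large one is far-left at (325,361), and the smaller ones are at (327,307) and (258,355). I'll go closer for sizes.

```bash
cat >> h.py <<'E'
DN=[0,1,0,0]
def fitc(P):
    A=np.c_[2*P,np.ones(len(P))];s=np.linalg.lstsq(A,(P**2).sum(1),rcond=None)[0]
    return s[:2],np.sqrt(s[2]+s[0]**2+s[1]**2)
def bearings(d,fish=True,zt=.016,roi=None):
    """bearings as non-blue blobs on the blue mat -> (x,y,dia)"""
    hsv=cv2.cvtColor(d['frame'],cv2.COLOR_RGB2HSV)
    blue=((hsv[...,0]>90)&(hsv[...,0]<115)&(hsv[...,1]>70)).astype(np.uint8)
    cs,h=cv2.findContours(blue,cv2.RETR_CCOMP,cv2.CHAIN_APPROX_NONE)
    out=[]
    for c,hh in zip(cs,h[0]):
        if hh[3]>=0 and cv2.contourArea(c)>150:
            P=np.array([cast(d,p[0],zt,fish)[:2] for p in c]);H=cv2.convexHull(P.astype(np.float32))[:,0]
            ctr,r=fitc(P);out.append((*ctr,2*r,(np.abs(np.linalg.norm(P-ctr,axis=1)-r)).max()))
    return np.array(out)
E
python3 - <<'E'
from h import *
bot.reach([0.55,0.30,0.24],DN);bot.dwell(.2);d=shot('wrist','wm2');np.set_printoptions(suppress=True,precision=4);print(bearings(d))
bot.reach([0.45,0.05,0.32],DN)
bot.reach([0.44,-0.115,0.27],DN);bot.dwell(.2);d=shot('wrist','wn3')
cv2.imwrite('pics/wn3c.png',cv2.resize(cv2.cvtColor(d['frame'],cv2.COLOR_RGB2BGR)[60:330,80:440],(800,600),interpolation=cv2.INTER_CUBIC))
E
```

```text
[[0.4417 0.387  0.0196 0.0045]
 [0.4539 0.3545 0.0507 0.0021]]
```

View pics/wn3c.png

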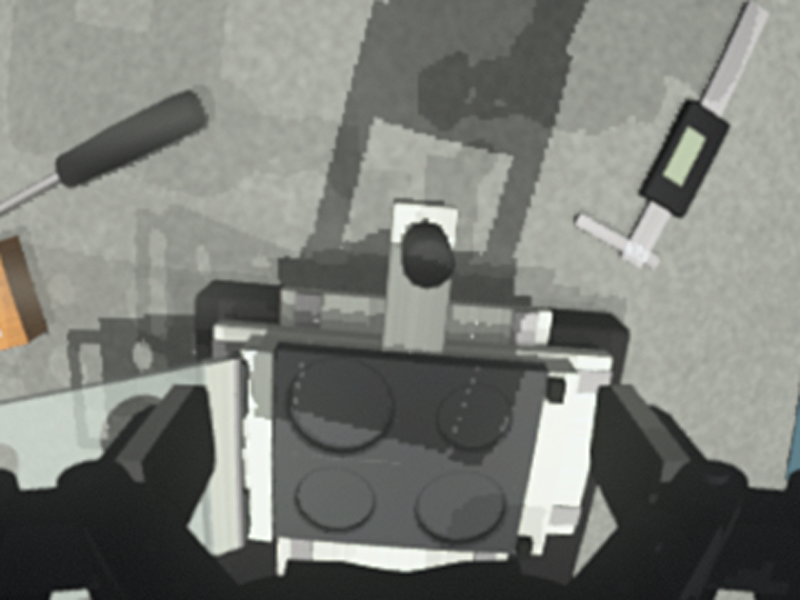

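Close view of the nest, with the crop scaled 2.222: near-right seat centre (341,404) width 106 (xl), near-left (473,416) width 73 (s), far-right (335,498) width 79 (m), far-left (460,508) width 88 (l). The grip top is at (427,250).

```bash
python3 - <<'E'
from h import *
np.set_printoptions(suppress=True,precision=4)
d=shot('wrist')
C={'xl':(341,404.5),'s':(473.5,416),'m':(335.5,498),'l':(460,507.5)}
loc={'xl':(-.029,-.035),'s':(-.029,.035),'m':(.029,-.035),'l':(.029,.035)}
W={k:cast(d,(80+(v[0])/2.2222-.28,60+v[1]/2.2222-.28),.09,True)[:2] for k,v in C.items()}
print(W)
A=np.array([loc[k] for k in C]);B=np.array([W[k] for k in C]);c=B.mean(0);M=(B-c)
th=np.arctan2((A[:,0]*M[:,1]-A[:,1]*M[:,0]).sum(),(A*M).sum());R=np.array([[np.cos(th),-np.sin(th)],[np.sin(th),np.cos(th)]])
print('nest',c,'yaw',th,'res',B-(c+A@R.T),'gripexp',c+R@[-.12,0])
print('grip',cast(d,(80+427/2.2222,60+228/2.2222),.14,True))
E
python3 - <<'E'
import cv2
a=cv2.imread('pics/wm2.png');cv2.imwrite('pics/wm2c.png',cv2.resize(a[0:300],(800,469),interpolation=cv2.INTER_CUBIC))
E
```

```text
{'xl': array([ 0.5176, -0.1449]), 's': array([ 0.5241, -0.0769]), 'm': array([ 0.5751, -0.1501]), 'l': array([ 0.5813, -0.0817])}
nest [ 0.5495 -0.1134] yaw -0.09021768226701532 res [[ 0.0001  0.0007]
 [ 0.0003 -0.001 ]
 [-0.0002  0.0008]
 [-0.0003 -0.0005]] gripexp [ 0.43   -0.1026]
grip [ 0.418  -0.1039  0.14  ]
```

View pics/wm2c.png

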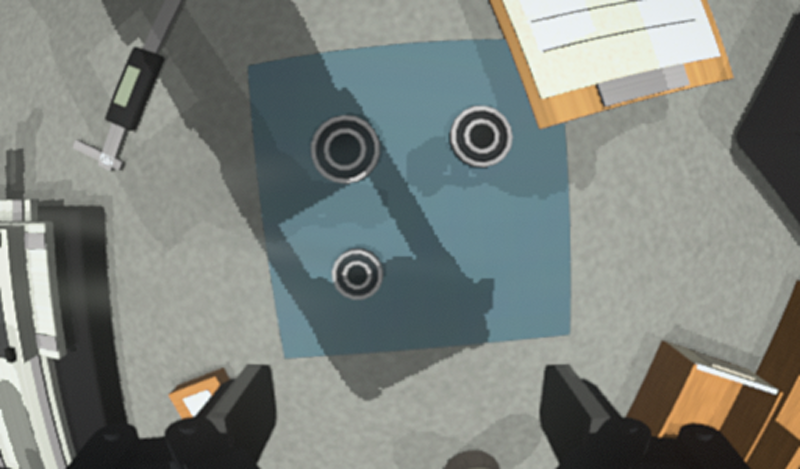

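Mat view (scale 1.5625): b2 centre (346,149) width 68, b3 (481,137) width 61, b1 (357,274) width 50.

Run:
```python
from h import *
np.set_printoptions(suppress=True,precision=4)
bot.reach([0.45,0.05,0.32],DN)
bot.reach([0.55,0.30,0.24],DN);bot.dwell(.2);d=shot('wrist');s=1.5625
for n,(u,v,w),z in [('b1',(357.5,273.5,51),.015),('b2',(346,149,68),.018),('b3',(481,136.5,61.5),.017)]:
    a=cast(d,((u-w/2)/s,v/s),z,True);b=cast(d,((u+w/2)/s,v/s),z,True);e=cast(d,(u/s,v/s),z,True);print(n,e,np.linalg.norm(a-b))
print(get_obs()['position'],get_obs()['time_s'])
```

```text
b1 [0.5601 0.2603 0.015 ] 0.039958139842940284
b2 [0.4644 0.2536 0.018 ] 0.0511146994226962
b3 [0.4546 0.354  0.017 ] 0.0466785049770312
[0.5503 0.299  0.2409] 8.8667
```

```bash
cat >> h.py <<'E'
from scipy.spatial.transform import Rotation as Ro
YAW=-.0902; NEST=np.array([.5495,-.1134])
def dn(yaw=YAW): return (Ro.from_euler('z',yaw)*Ro.from_quat(DN)).as_quat()
RN=np.array([[np.cos(YAW),-np.sin(YAW)],[np.sin(YAW),np.cos(YAW)]])
LOC={'xl':(-.029,-.035),'s':(-.029,.035),'m':(.029,-.035),'l':(.029,.035)}
FL={'s':.086,'m':.085,'l':.083,'xl':.082}; H={'s':.011,'m':.012,'l':.014,'xl':.015}; D={'s':.035,'m':.04,'l':.047,'xl':.052}
def F(): return np.array(get_obs()['wrist_force'])
def blobs(d,zt=.017):
    hsv=cv2.cvtColor(d['frame'],cv2.COLOR_RGB2HSV).astype(int)
    blue=((hsv[...,0]>88)&(hsv[...,0]<118)&(hsv[...,1]>55)).astype(np.uint8)
    cs,h=cv2.findContours(blue,cv2.RETR_CCOMP,cv2.CHAIN_APPROX_NONE);out=[]
    for c,hh in zip(cs,h[0]):
        if hh[3]>=0 and cv2.contourArea(c)>200:
            P=np.array([cast(d,p[0],zt,True)[:2] for p in c]);ctr,r=fitc(P);e=np.abs(np.linalg.norm(P-ctr,axis=1)-r).max()
            if e<.006 and .012<r<.033: out.append([*ctr,2*r,e])
    return np.array(out)
E
python3 - <<'E'
from h import *
np.set_printoptions(suppress=True,precision=4)
print('tips',bot.tcp_to_tips)
d=shot('wrist');print(blobs(d))
t=shot('top');print('cam top',cast(t,(301,122),.345))
s=shot('scene');print('barrel',cast(s,(289,214),.18))
E
```

```text
tips 0.017
[[0.5601 0.2601 0.0427 0.001 ]
 [0.464  0.2524 0.0544 0.0009]
 [0.454  0.3543 0.0494 0.0009]]
cam top [ 0.6604 -0.1193  0.345 ]
barrel [ 0.6647 -0.111   0.18  ]
```

Three bearings are present: m, l and xl (no s). First I'll draw the stage to its front stop to gain lens clearance.

```bash
cat >> h.py <<'E'
def push(dirv,maxd,step=.002,thr=9.,vel=.05):
    """slide along world dirv until the force opposes; returns distance"""
    p0=np.array(get_obs()['position']);f0=F();u=np.r_[dirv,0.];n=0
    tgt=p0.copy()
    while n*step<maxd:
        n+=1;tgt=p0+u*n*step;bot.servo_line(tgt,velocity=vel)
        f=(F()-f0)@u
        if abs(f)>thr: break
    return n*step,f,(np.array(get_obs()['position'])-p0)@u
E
python3 - <<'E'
from h import *
np.set_printoptions(suppress=True,precision=4)
g=NEST+RN@[-.12,0]
bot.reach([*g,.25],dn());hand.move_gripper(.06)
bot.servo_line([*g,.122],velocity=.12);print(F())
hand.move_gripper(.0,40);bot.dwell(.2);o=get_obs();print(o['gripper_width'],o['grip_force'],o['position'],F())
print(push(-RN[:,0],.05));bot.dwell(.2);o=get_obs();print(o['position'],F(),o['time_s'])
E
```

```text
[-0.007  -0.3857  0.2641]
0.02078507308403558 38.879597783088684 [ 0.4303 -0.1027  0.1225] [-1.3271  0.8791  6.2918]
(0.02, np.float64(-10.22079946266735), np.float64(0.018167753652324287))
[ 0.4122 -0.101   0.1226] [ 9.3373 -1.7489 -8.1672] 15.4833
```

```bash
cat >> h.py <<'E'
def retreat():
    hand.move_gripper(.06);p=np.array(get_obs()['position']);bot.servo_line([p[0],p[1],.25],velocity=.15)
E
python3 - <<'E'
from h import *
np.set_printoptions(suppress=True,precision=4)
retreat()
bot.reach([0.43,-0.115,0.29],DN);bot.dwell(.2);d=shot('wrist');im=cv2.cvtColor(d['frame'],cv2.COLOR_RGB2BGR)
cv2.imwrite('pics/wn4c.png',cv2.resize(im[120:300,140:380],(800,600),interpolation=cv2.INTER_CUBIC))
c=NEST-.0175*RN[:,0]
for k in LOC: uv=proj(d,[*(c+RN@LOC[k]),.09],True); print(k,((uv-[140,120])*10/3).round(1))
E
```

```text
xl [318.9 371. ]
s [514.1 386.7]
m [310.2 509.7]
l [493.7 523.5]
```

View pics/wn4c.png

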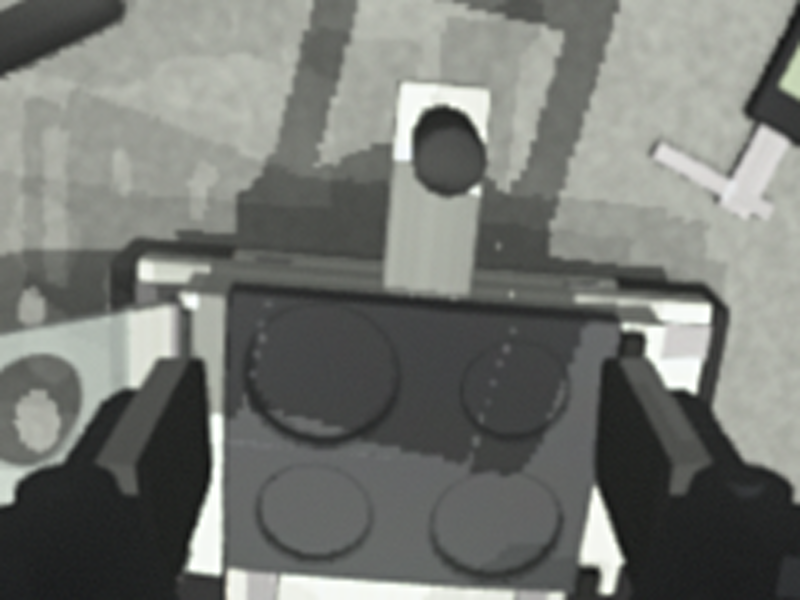

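Seats seen at xl (322,371), s (515,388), m (314,510), l (496,523). This matches the prediction to about 1 mm, so I'll update the nest pose and pick xl.

```bash
cat >> h.py <<'E'
NEST=NEST-.0175*RN[:,0]+[0,.0006]
def find(k):
    bot.reach([0.55,0.30,0.24],DN);bot.dwell(.15);b=blobs(shot('wrist'));print(b)
    b=b[np.abs(b[:,2]-.0025-D[k])<.0035];return b[np.argmin(np.abs(b[:,2]-.0025-D[k])),:2]
def down(p,z0,zmin,thr=4,step=.001):
    bot.servo_line([*p,z0],velocity=.12);bot.dwell(.1);f0=F()[2];z=z0
    while z>zmin and F()[2]-f0<thr: z-=step;bot.servo_line([*p,z],velocity=.03)
    return z,F()[2]-f0
def pick(k):
    p=find(k);bot.reach([*p,.12],dn());hand.move_gripper(D[k]+.016)
    z,f=down(p,.032,.006);print('touch',z,f)
    z+=H[k]-.0055+.002;bot.servo_line([*p,z],velocity=.05)
    hand.move_gripper(D[k]-.01,40);o=get_obs();print('grip',o['gripper_width'],o['grip_force'],'z',z)
    bot.servo_line([*p,.2],velocity=.2);o=get_obs();print('lifted',o['gripper_width'],o['grip_force']);return z-.003  # tcp above bearing underside
def place(k,dz):
    p=NEST+RN@LOC[k];bot.reach([*p,.2],dn());zs=FL[k]+dz
    bot.servo_line([*p,zs+.014],velocity=.12);bot.dwell(.1);f0=F();z=zs+.014
    while z>zs+.0005:
        z-=.001;bot.servo_line([*p,z],velocity=.03);f=F()-f0
        if f[2]>8: print('contact',z-zs,f);break
    print('at',z-zs,F()-f0);return p,z
def drop(k,p):
    hand.move_gripper(D[k]+.006);bot.dwell(.2);bot.servo_line([*p,.2],velocity=.12)
E
python3 - <<'E'
from h import *
np.set_printoptions(suppress=True,precision=4)
dz=pick('xl');print('dz',dz);p,z=place('xl',dz);print(get_obs()['gripper_width'],get_obs()['time_s'])
E
```

```text
[[0.5602 0.26   0.0427 0.0009]
 [0.464  0.2524 0.0544 0.001 ]
 [0.454  0.3544 0.0494 0.0008]]
touch 0.011999999999999983 14.491627073264164
grip 0.05012649158013568 40.095731019973755 z 0.023499999999999983
lifted 0.049928114418508876 41.661261320114136
dz 0.020499999999999984
contact -1.3877787807814457e-17 [ 0.6759  1.649  19.7431]
at -1.3877787807814457e-17 [ 0.6759  1.649  19.7431]
0.04983319462825066 33.85
```

Contact came exactly at floor height, so xl is seated. I'll release it and do m next.

Run:
```python
from h import *
np.set_printoptions(suppress=True,precision=4)
p=NEST+RN@LOC['xl'];drop('xl',p)
dz=pick('m');print('dz',dz);p,z=place('m',dz);print(get_obs()['gripper_width'],get_obs()['time_s'])
```

```text
[[0.5602 0.2601 0.0428 0.0008]
 [0.414  0.34   0.0498 0.001 ]]
touch 0.014999999999999986 7.899744261772425
grip 0.037613787512630587 39.40706491470337 z 0.023499999999999986
lifted 0.037484062826453605 40.15278518199921
dz 0.020499999999999987
at -1.3877787807814457e-17 [-0.7164  0.391   5.9728]
0.0378988375950897 50.725
```

l was knocked to (0.414,0.340) and the code re-finds it. m is seated, so l is next.

Run:
```python
from h import *
np.set_printoptions(suppress=True,precision=4)
p=NEST+RN@LOC['m'];drop('m',p)
dz=pick('l');print('dz',dz);p,z=place('l',dz);print(get_obs()['gripper_width'],get_obs()['time_s'])
if z-FL['l']-dz<.002: drop('l',p)
bot.reach([0.41,-0.115,0.29],DN);bot.dwell(.1);d=shot('wrist');im=cv2.cvtColor(d['frame'],cv2.COLOR_RGB2BGR)
cv2.imwrite('pics/wn5.png',cv2.resize(im[60:330,20:380],(800,600),interpolation=cv2.INTER_CUBIC))
shot('scene','s5')
```

```text
[[0.4141 0.34   0.0499 0.0011]]
touch 0.013999999999999985 4.4461980617625985
grip 0.04450437947963345 39.50300753116608 z 0.024499999999999987
lifted 0.04465012348656525 40.91665863990784
dz 0.021499999999999988
contact 0.0049999999999999906 [ 0.462  -0.5351  8.1322]
at 0.0049999999999999906 [ 0.462  -0.5351  8.1322]
0.04498294752291402 67.0417
```

View pics/wn5.png

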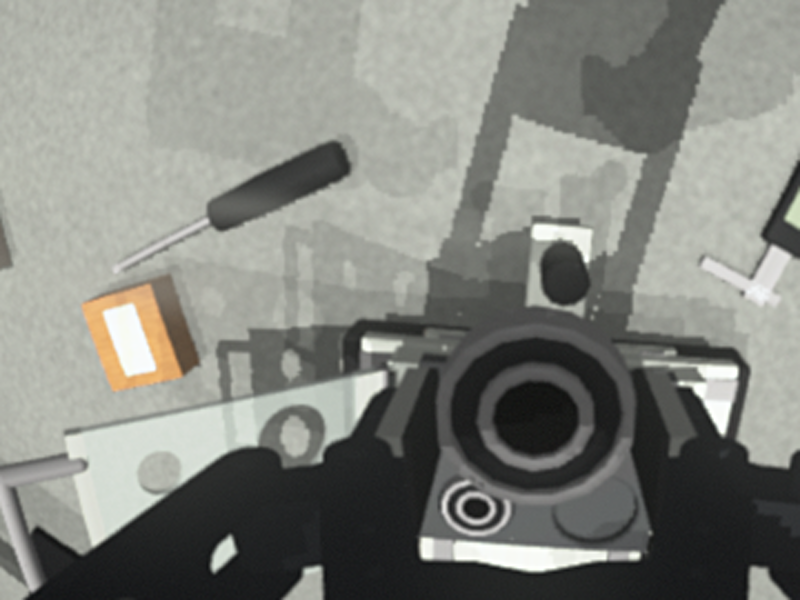

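l is still in the gripper because the code didn't release after contact 5 mm high. m looks seated at (476,507). I'll retry l with a small spiral of offsets.

Run:
```python
from h import *
np.set_printoptions(suppress=True,precision=4)
dz=.0215;k='l';zs=FL[k]+dz;p0=NEST+RN@LOC[k]
bot.reach([*p0,.2],dn());bot.servo_line([*p0,zs+.012],velocity=.15);bot.dwell(.1);f0=F()
for off in [(0,0),(-.0015,0),(.0015,0),(0,-.0015),(0,.0015),(-.003,0),(.003,0)]:
    p=p0+RN@off;z=zs+.009;bot.servo_line([*p,z],velocity=.08)
    while z>zs+.0005:
        z-=.001;bot.servo_line([*p,z],velocity=.03);f=F()-f0
        if f[2]>8: break
    print(off,z-zs,f)
    if z-zs<.0015: break
print(get_obs()['time_s'])
```

```text
(0, 0) 0.002999999999999989 [ 1.5358  0.4012 10.2113]
(-0.0015, 0) 0.002999999999999989 [ 1.7384 -0.0255  8.3334]
(0.0015, 0) -1.3877787807814457e-17 [ 1.9908 -0.373   5.5334]
75.7583
```

Run:
```python
from h import *
np.set_printoptions(suppress=True,precision=4)
k='l';drop(k,NEST+RN@LOC[k]+RN@[.0015,0])
bot.reach([0.41,-0.115,0.29],DN);bot.dwell(.1);d=shot('wrist','wn6f');im=cv2.cvtColor(d['frame'],cv2.COLOR_RGB2BGR)
cv2.imwrite('pics/wn6.png',cv2.resize(im[60:330,20:380],(800,600),interpolation=cv2.INTER_CUBIC))
c=NEST
# handle bar from two views
np.save('v6.npy',np.array(d['view']))
print(get_obs()['position'],get_obs()['time_s']); shot('top','t6');shot('scene','s6')
s=cv2.imread('pics/s6.png');cv2.imwrite('pics/s6c.png',cv2.resize(s[150:350,140:410],(800,593),interpolation=cv2.INTER_CUBIC))
```

```text
[ 0.4109 -0.1148  0.2891] 78.0667
```

View pics/wn6.png

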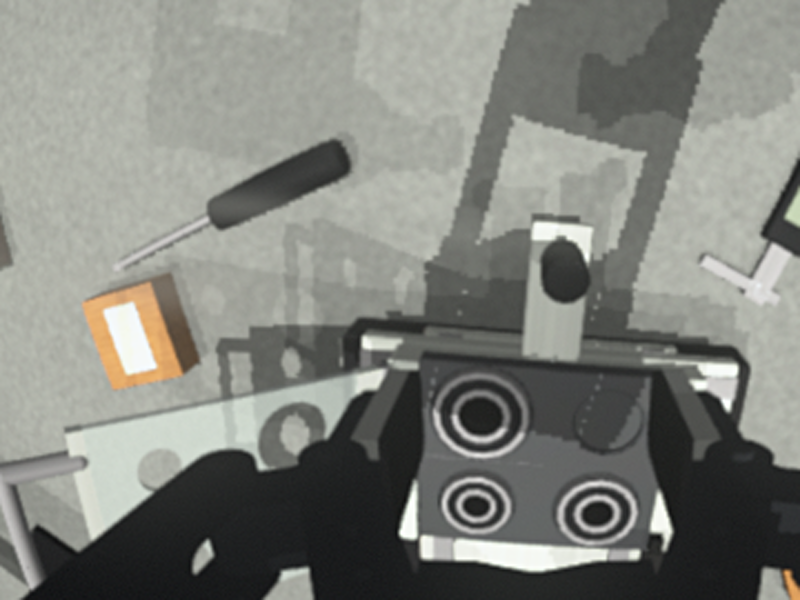

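View pics/s6c.png

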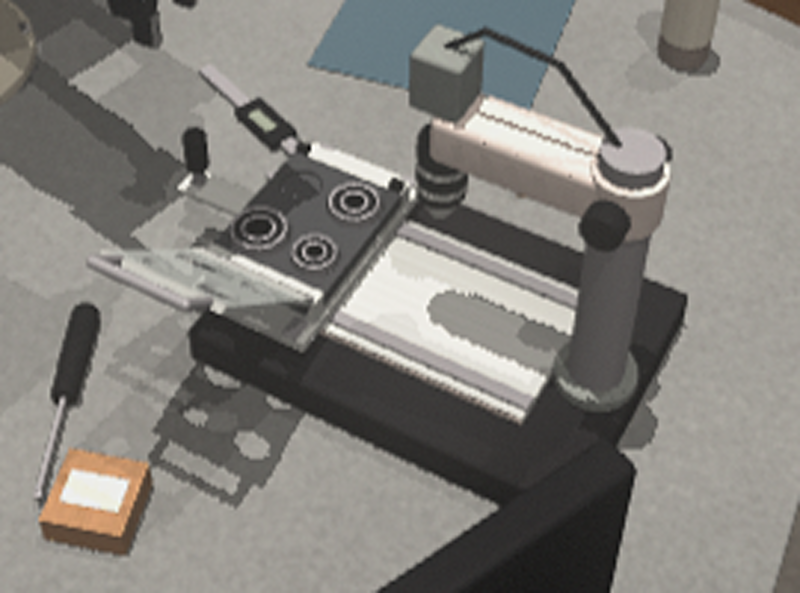

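All three bearings are in their own seats. In the scene crop the handle bar runs from about (95,262) to (190,300), mid (143,281). I'll intersect that ray with the nest's mid-plane.

Run:
```python
from h import *
np.set_printoptions(suppress=True,precision=4)
def plane(d,uv,x0=0.,fish=False):
    a=cast(d,uv,0.,fish);b=cast(d,uv,.3,fish);n=np.r_[RN[:,0],0];q=np.r_[NEST+RN[:,0]*x0,0]
    t=((q-a)@n)/((b-a)@n);P=a+t*(b-a);return RN.T@(P[:2]-NEST),P
s=shot('scene');print(plane(s,(140+143/2.963,150+281/2.963)));print('end',plane(s,(140+95/2.963,150+262/2.963),-.042),plane(s,(140+190/2.963,150+300/2.963),.042))
t=shot('top');im=cv2.cvtColor(t['frame'],cv2.COLOR_RGB2BGR)
cv2.imwrite('pics/t7.png',cv2.resize(im[150:270,260:420],(800,600),interpolation=cv2.INTER_CUBIC))
for y in(-.084,-.092,-.1):
  for a in (2.25,2.4,2.6):
    u=[]
    for x in(-.042,.042):
        P=np.r_[NEST+RN@[x,y+.197*np.cos(a)],.101+.197*np.sin(a)];u.append(((proj(t,P)-[260,150])*5).round());u.append(((proj(s,P)-[140,150])*2.963).round())
    print(y,a,*u)
```

```text
(array([-0.    , -0.2188]), array([ 0.5124, -0.3291,  0.2192]))
end (array([-0.042 , -0.2226]), array([ 0.4702, -0.3291,  0.2207])) (array([ 0.042 , -0.2173]), array([ 0.5543, -0.3314,  0.2207]))
-0.084 2.25 [659. 347.] [102. 219.] [664. 154.] [194. 261.]
-0.084 2.4 [696. 357.] [ 87. 256.] [700. 167.] [179. 299.]
-0.084 2.6 [727. 369.] [ 73. 304.] [731. 184.] [164. 349.]
-0.092 2.25 [678. 349.] [ 95. 226.] [682. 155.] [187. 268.]
-0.092 2.4 [714. 358.] [ 81. 263.] [718. 168.] [173. 306.]
-0.092 2.6 [745. 370.] [ 67. 311.] [749. 185.] [158. 356.]
-0.1 2.25 [697. 350.] [ 88. 233.] [701. 157.] [181. 276.]
-0.1 2.4 [733. 359.] [ 74. 270.] [736. 169.] [166. 314.]
-0.1 2.6 [763. 371.] [ 60. 318.] [767. 186.] [151. 364.]
```

View pics/t7.png

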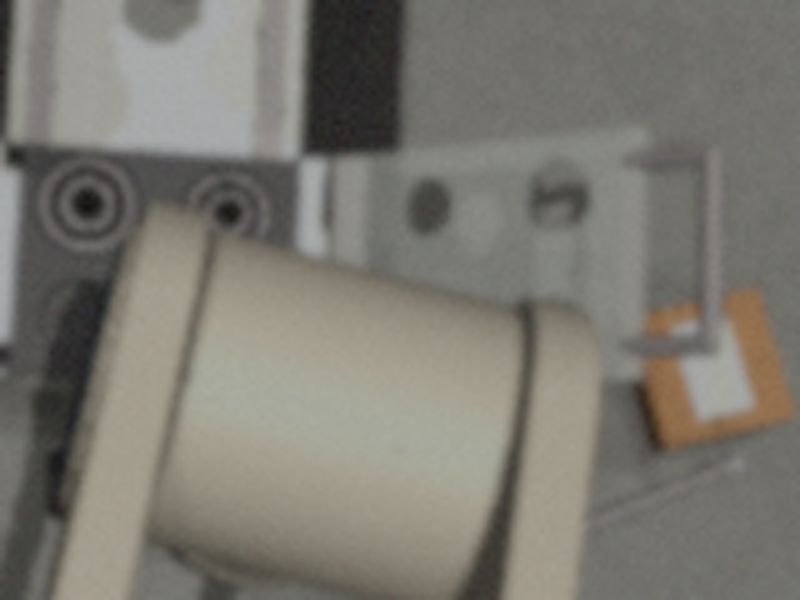

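Top crop: bar ends at about (711,345) and (713,155). I'll triangulate both ends from the two views.

Run:
```python
from h import *
np.set_printoptions(suppress=True,precision=4)
t=shot('top');s=shot('scene')
def rl(d,uv):
    a=cast(d,uv,0.);b=cast(d,uv,.3);return a,(b-a)/np.linalg.norm(b-a)
for n,ut,us in [('near',(711,345),(95,262)),('far',(713,155),(190,300))]:
    a,u=rl(t,(260+ut[0]/5,150+ut[1]/5));b,v=rl(s,(140+us[0]/2.963,150+us[1]/2.963))
    S=np.linalg.lstsq(np.c_[u,-v],b-a,rcond=None)[0];P=a+u*S[0];Q=b+v*S[1];m=(P+Q)/2
    print(n,m,'gap',np.linalg.norm(P-Q),'nest',RN.T@(m[:2]-NEST))
print(get_obs()['joint_pos'])
```

```text
near [ 0.4766 -0.3408  0.2352] gap 0.0054133367791126255 nest [-0.0346 -0.2336]
far [ 0.5603 -0.346   0.2388] gap 0.007138679235324369 nest [ 0.0493 -0.2312]
[-0.2766 -0.0107  1.9823  0.      1.1707 -1.8477]
```

Bar middle is at nest (0.007,-0.232), z 0.237, so the cover angle is about 2.37 and the radius 0.195, which is consistent. I'll grip it from above with the tool vertical and follow the arc.

Run:
```python
from h import *
np.set_printoptions(suppress=True,precision=4)
b=NEST+RN@[.005,-.232]
print([kinematics.solve_ik([*(NEST+RN@[.005,y]),z],dn()) is not None for y,z in[(-.232,.237),(-.092,.3),(.105,.101)]])
bot.reach([*b,.32],dn());hand.move_gripper(.06);f0=F()
z=.32
while z>.237:
    z-=.005;bot.servo_line([*b,z],velocity=.1)
    if np.abs(F()-f0).max()>6: print('bump',z,F()-f0);break
hand.move_gripper(0.,25);bot.dwell(.1);o=get_obs();print(o['gripper_width'],o['grip_force'],o['position'],F()-f0,o['time_s'])
d=shot('scene','s8');cv2.imwrite('pics/s8c.png',cv2.resize(cv2.cvtColor(d['frame'],cv2.COLOR_RGB2BGR)[120:320,120:390],(800,593),interpolation=cv2.INTER_CUBIC))
```

```text
[True, True, True]
0.008688099673758914 24.371488988399506 [ 0.5162 -0.3428  0.2352] [-0.8472  0.0705 -0.1128] 84.4583
```

View pics/s8c.png

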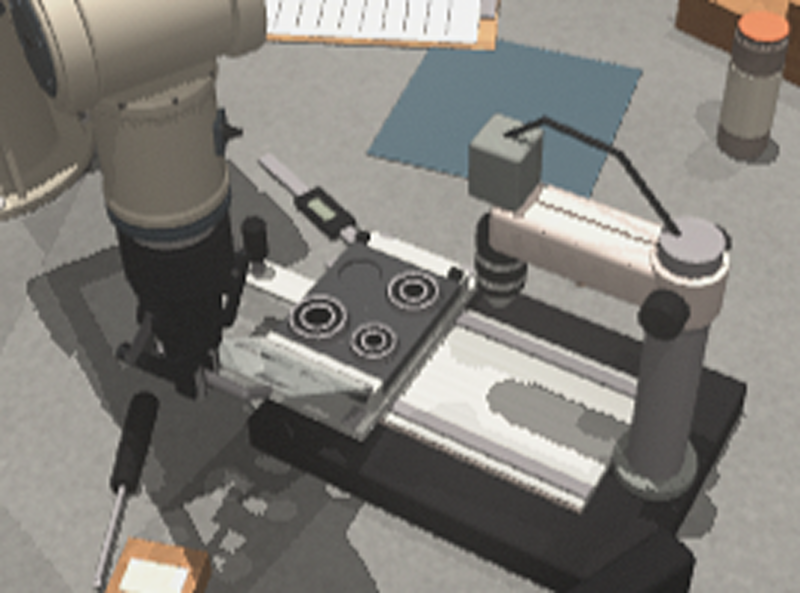

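The bar is gripped (width 8.7 mm). The stage itself can slide in y, so I'll drive the cover with the angle inferred from bar height and use z-compliance near vertical.

```bash
cat > arc1.py <<'E'
from h import *
np.set_printoptions(suppress=True,precision=4)
p=np.array(get_obs()['position']);n=np.r_[RN[:,1],0];f0=F();off=.000
cmd=p.copy();log=[]
a=np.pi-np.arcsin((cmd[2]-off-.101)/.197);r=.197
print('a0',a)
while a>1.8:
    a2=a-.06;cmd=cmd+n*r*(np.cos(a2)-np.cos(a));cmd[2]+=r*(np.sin(a2)-np.sin(a));a=a2
    bot.servo_line(cmd,velocity=.08);f=F()-f0
    cmd[2]+=np.clip(.0001*(f[2] if abs(f[2])>4 else 0),-.002,.002)
    if np.abs(f).max()>25: print('STOP',f);break
print('phase1',cmd,f,get_obs()['gripper_width'])
zmax=0;zl=[]
for i in range(45):
    cmd=cmd+n*.003;
    bot.servo_line(cmd,velocity=.06);f=F()-f0
    cmd[2]+=np.clip(.00015*f[2],-.002,.002)
    zmax=max(zmax,cmd[2]);zl.append((cmd[2]*1e3,f@n,f[2]))
    if np.abs(f).max()>25: print('STOP',f);break
    if zmax-cmd[2]>.006: break
print(np.array(zl)[::3]);print('phase2',cmd,'zmax',zmax,f,get_obs()['time_s'])
E
python3 arc1.py
```

```text
a0 2.3926846633619956
phase1 [ 0.5253 -0.2423  0.2927] [-1.5814  0.8811 -2.4229] 0.008361454793535604
[[292.8012   0.2709   0.6279]
 [293.5455  -0.5456   1.1302]
 [293.9027  -0.5302  -0.0016]
 [294.3441  -0.0298   2.0284]
 [294.5183  -0.3292   1.081 ]
 [295.9024  -2.3642   5.0954]
 [297.565   -1.5254   4.0273]
 [298.3779  -0.2167   1.2869]
 [299.0157  -1.7503   1.8066]
 [299.5545   0.2542   0.4069]
 [299.0253  -1.0203  -2.6167]
 [298.9868   0.0326  -1.4007]
 [298.463   -0.2802  -1.7411]
 [297.2667  -0.0977  -2.8194]
 [295.9038   0.1808  -3.3121]]
phase2 [ 0.5374 -0.1078  0.2945] zmax 0.2996269934206121 [ 0.188   0.0667 -3.7598] 98.75
```

Run:
```python
from h import *
np.set_printoptions(suppress=True,precision=4)
cmd=np.array(get_obs()['position']);n=np.r_[RN[:,1],0];r=.197;f0=np.zeros(3)
a=np.arcsin((cmd[2]-.0018-.101)/r);print('a',a, RN.T@(cmd[:2]-NEST))
f0=np.array([-.5,0,0]);L=[]
while a>.12:
    a2=a-.07;cmd=cmd+n*r*(np.cos(a2)-np.cos(a));cmd[2]+=r*(np.sin(a2)-np.sin(a));a=a2
    bot.servo_line(cmd,velocity=.08);f=F();L.append((a,*f))
    if np.abs(f).max()>25: print('STOP',f);break
print(np.array(L)[::3]);o=get_obs();print(a,o['position'],RN.T@(o['position'][:2]-NEST),o['gripper_width'],o['time_s'])
d=shot('scene','s9');cv2.imwrite('pics/s9c.png',cv2.resize(cv2.cvtColor(d['frame'],cv2.COLOR_RGB2BGR)[120:320,120:390],(800,593),interpolation=cv2.INTER_CUBIC))
```

```text
a 1.3502334891090608 [0.0051 0.0042]
[[ 1.2802  0.7334 -0.8818 -2.9206]
 [ 1.0702  1.6877  1.3821 -0.2584]
 [ 0.8602  1.0523 -1.4652 -1.9517]
 [ 0.6502  0.0296 -1.6602 -3.0681]
 [ 0.4402 -0.1858 -5.5225 -4.8617]
 [ 0.2302 -0.4675 -9.4808 -3.4163]]
0.09023348910906004 [0.5509 0.0432 0.1206] [0.0048 0.1555] 0.008415702987734837 104.6
```

View pics/s9c.png

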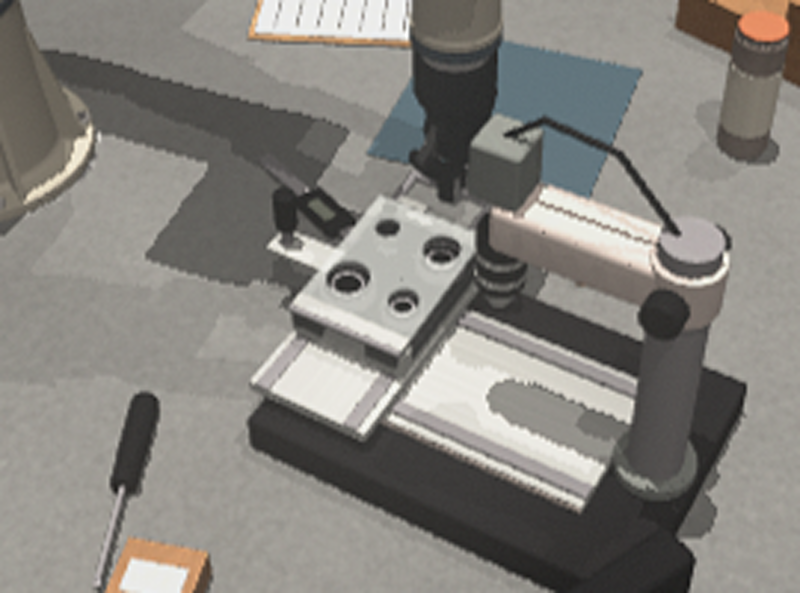

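The cover is nearly shut and the stage has slid left. I'll release the bar and press it down with closed fingertips.

Run:
```python
from h import *
np.set_printoptions(suppress=True,precision=4)
p=np.array(get_obs()['position'])
hand.move_gripper(.024);bot.servo_line([p[0],p[1],.17],velocity=.12);hand.move_gripper(0.,25)
p[:2]-=RN[:,1]*.002
bot.servo_line([p[0],p[1],.15],velocity=.12);bot.dwell(.1);f0=F();z=.15
while z>.118:
    z-=.001;bot.servo_line([p[0],p[1],z],velocity=.03);f=F()-f0
    if f[2]>1: print(round(z,4),f)
    if f[2]>14: break
bot.servo_line([p[0],p[1],.25],velocity=.15)
o=get_obs();print(z,o['position'],o['time_s'])
d=shot('scene','s10');cv2.imwrite('pics/s10c.png',cv2.resize(cv2.cvtColor(d['frame'],cv2.COLOR_RGB2BGR)[120:320,120:390],(800,593),interpolation=cv2.INTER_CUBIC))
```

```text
0.148 [-0.3195  1.0857  1.1925]
0.122 [-0.5069 -0.5858  7.2826]
0.121 [-1.0871 -0.4061 12.672 ]
0.12 [-1.2205 -1.0496 19.5801]
0.11999999999999997 [0.55   0.0411 0.2489] 114.8
```

View pics/s10c.png

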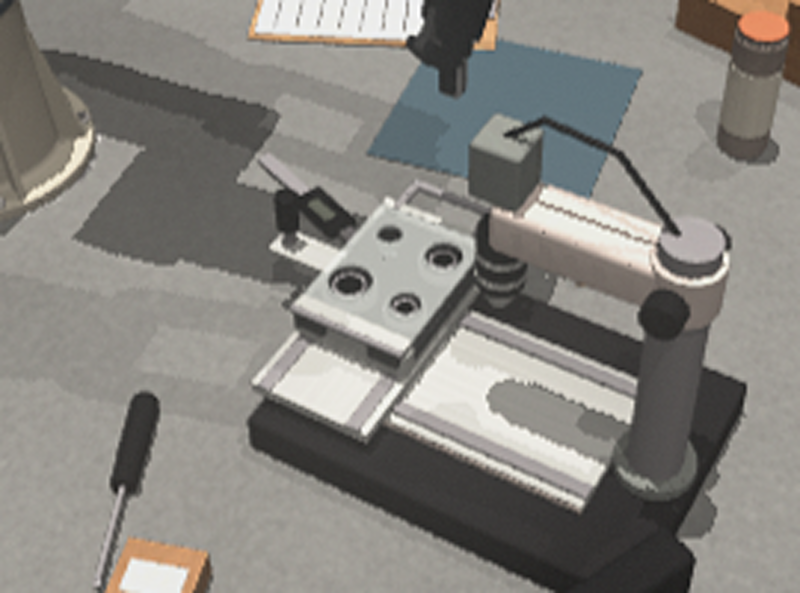

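The fingertips met a hard stop at z about 0.121, so the cover is fully shut, with all bearings visible through its windows. The grip top is now at crop (287,197), versus (255,222) before. I'll grip it and calibrate against the stops.

Run:
```python
from h import *
np.set_printoptions(suppress=True,precision=4)
s=shot('scene');c=lambda u,v:cast(s,(120+u/2.963,120+v/2.963),.14)[:2]
dl=RN.T@(c(287,197)-c(255,222));print('shift',dl)
g=np.array([.4122,-.101])+RN@[0,dl[1]]
p=get_obs()['position'];bot.servo_line([p[0],p[1],.28],velocity=.15)
bot.reach([*g,.26],dn());hand.move_gripper(.07);bot.dwell(.05);f0=F()
z=.26
while z>.1225:
    z=max(z-.01,.122);bot.servo_line([*g,z],velocity=.12)
    if np.abs(F()-f0).max()>8: print('bump',z,F()-f0);break
hand.move_gripper(0,60);bot.dwell(.1);o=get_obs();print(o['gripper_width'],o['position'],F())
np.save('f0.npy',f0)
print(push(-RN[:,0],.03));px=np.array(get_obs()['position']);
bot.servo_line(px+np.r_[RN[:,0]*.004,0],velocity=.05)
print(push(RN[:,1],.03));py=np.array(get_obs()['position']);print(F())
print('nestframe stop x',(RN.T@(px[:2]-NEST)),'y',RN.T@(py[:2]-NEST));print(get_obs()['time_s'])
```

```text
shift [0.0064 0.0425]
0.02090144140239392 [ 0.4163 -0.0587  0.1224] [-0.5823  0.8415  4.3287]
(0.008, np.float64(-17.15285775272025), np.float64(0.004320714015756068))
(0.006, np.float64(-19.914379300517208), np.float64(0.004300662935442649))
[ -1.9934 -18.6583  -1.1548]
nestframe stop x [-0.1243  0.0419] y [-0.1203  0.0462]
122.825
```

```bash
cat >> h.py <<'E'
def nf(): return RN.T@(np.array(get_obs()['position'])[:2]-NEST)
def goto(t,vel=.08,z=.1224):
    t=np.array(t);c=t.copy()
    bot.servo_line([*(NEST+RN@c),z],velocity=vel)
    for i in range(3):
        bot.dwell(.1);e=t-nf()
        if np.abs(e).max()<.0004: break
        c=c+e;bot.servo_line([*(NEST+RN@c),z],velocity=.03)
    return nf()-t
E
python3 - <<'E'
from h import *
np.set_printoptions(suppress=True,precision=4)
z=get_obs()['position'][2]
print(goto([-.0233,.038],z=z),F())
print(push(RN[:,1],.03,step=.001));y=nf();print('ystop',y,F())
print(goto([-.0233,y[1]-.0100],z=z),F(),get_obs()['time_s'],get_obs()['gripper_width'])
s=shot('scene','s11');t=shot('top','t11')
a=cv2.resize(cv2.cvtColor(s['frame'],cv2.COLOR_RGB2BGR)[140:290,200:400],(800,600),interpolation=cv2.INTER_CUBIC);cv2.imwrite('pics/s11c.png',a)
E
```

```text
[-0.0001 -0.    ] [ 1.4571  0.7422 -0.9874]
(0.01, np.float64(-12.531405684561987), np.float64(0.00875437309962331))
ystop [-0.0235  0.0467] [ -3.1046 -11.4277   3.206 ]
[-0.0001 -0.    ] [-2.6374 -1.0325  2.4704] 127.1833 0.020710176268960753
```

View pics/s11c.png

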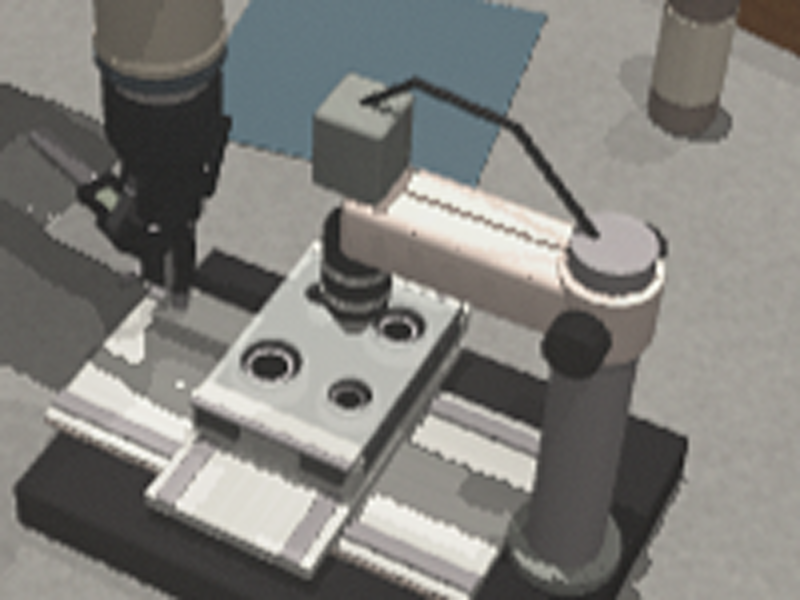

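The lens nose tip is at about (355,320), and m at (350,396) lies right below it. I'll dwell there, then do l and xl with force checks on the way.

Run:
```python
from h import *
np.set_printoptions(suppress=True,precision=4)
z=.1224;ys=.0467
bot.dwell(2.6);print('m',nf(),get_obs()['time_s'])
print(goto([-.0233,ys-.080],z=z),F());bot.dwell(2.6);print('l',nf(),get_obs()['time_s'])
a=nf();b=np.array([-.0233+.058,ys+.0003-.010])
for k in np.linspace(.2,.8,4):
    bot.servo_line([*(NEST+RN@(a+(b-a)*k)),z],velocity=.08)
    if np.abs(F()).max()>12: print('FORCE',k,F());break
else:
    print(goto(b,z=z),F());shot('scene','s12')
    s=cv2.imread('pics/s12.png');cv2.imwrite('pics/s12c.png',cv2.resize(s[140:290,200:400],(800,600),interpolation=cv2.INTER_CUBIC))
    bot.dwell(2.6);print('xl',nf(),get_obs()['time_s'])
```

```text
m [-0.0233  0.0367] 129.8833
[0.0002 0.0001] [ 1.5884 -1.6503  1.4967]
l [-0.0233 -0.0333] 133.6083
[-0.0002 -0.0004] [2.5341 1.9887 4.5106]
xl [0.0345 0.0365] 138.2333
```

View pics/s12c.png

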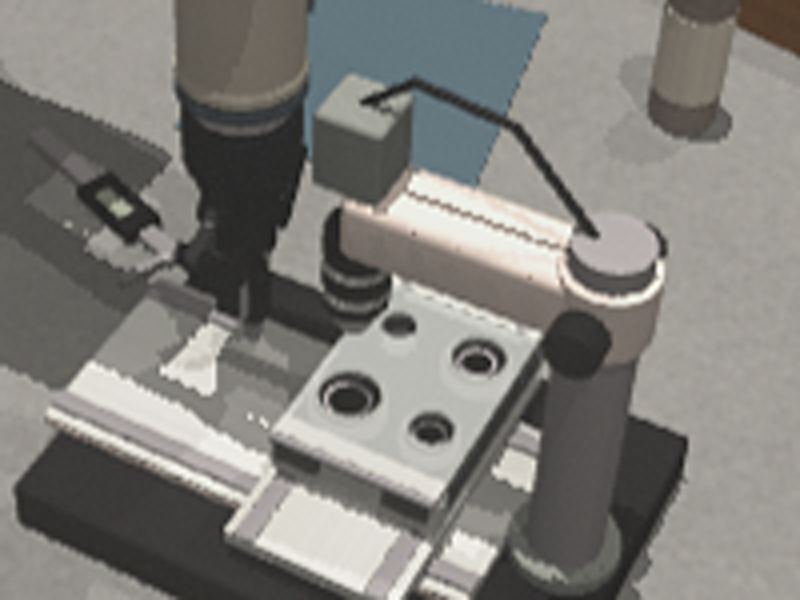

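xl is at (350,396), the same spot under the lens as m, with the gripper clear of the scope. Now I'll draw the stage out to the front stop and let go.

Run:
```python
from h import *
np.set_printoptions(suppress=True,precision=4)
z=.1224
bot.servo_line([*(NEST+RN@[-.119,.0365]),z],velocity=.1);print(F())
print(push(-RN[:,0],.02,step=.001,thr=12));bot.dwell(.3);print(nf(),F())
hand.move_gripper(.05);bot.dwell(.2);p=np.array(get_obs()['position']);bot.servo_line([p[0],p[1],.28],velocity=.12)
bot.reach([.35,.25,.32],DN);bot.dwell(.5)
shot('scene','s13');s=cv2.imread('pics/s13.png');cv2.imwrite('pics/s13c.png',cv2.resize(s[140:340,130:400],(800,593),interpolation=cv2.INTER_CUBIC));print(get_obs()['time_s'])
```

```text
[-1.5445 -0.7377 11.4529]
(0.005, np.float64(-14.86193340885659), np.float64(0.0033817201908608))
[-0.1243  0.0362] [13.9068 -1.4477 -8.9131]
145.3
```

View pics/s13c.png

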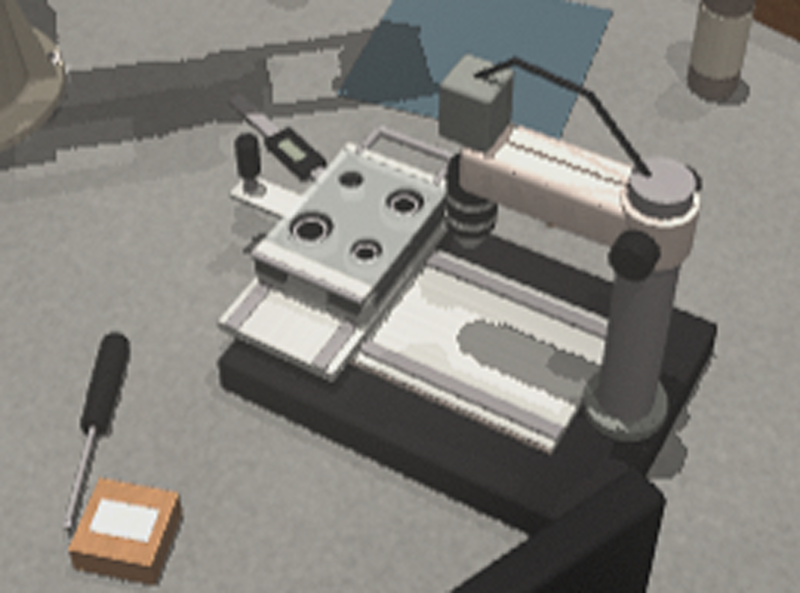

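The stage is at the front stop, the cover is shut, and the surroundings are undisturbed. Handing in.

```bash
python3 -c "
from h import *
print(hand_in())"
```

```text
the job is handed in; nothing more can be done
None
```

I seated the three bearings that were there (m, l, xl) and shut the cover; each then stood centred under the lens for over two seconds, smallest to largest. The stage is back at its front stop and the job is handed in at about 145 s; no verdict was returned.

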